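# Snap the cap onto the glue stick and keep it pressed home

## Task

The blue-banded glue stick in the wooden desk dock has been left open: pick up its loose blue cap, set it straight over the bare neck and press it down until it clicks, then go on pressing until the cap is fully home on the blue shoulder. Finish while still holding the cap and pushing it firmly down: do not let go. Leave the stapler and the eraser where they are.

Things in the scene. Friction and masses are not known exactly. Their poses are not given: they have to be found in the camera images.
- cap: loose blue ribbed round cap of the glue stick, 36 mm across, 46 mm high, 20 g, standing mouth down on the desk. Origin at the centre of its open mouth (underside), z up through the closed top. Round, so its turn about z does not matter. Open below: bore 31 mm wide with a lip 27 mm wide and 4 mm high inside the mouth; the cavity is 41 mm deep.
- glue_dock: heavy wooden dock fixed to the desk, 144 (x) x 58 (y) x 35 (z) mm, anywhere round in yaw, origin under its centre. Two white glue sticks stand upright in it: the open one with the blue band at x = +42 mm, and one with a green band and its green cap on (36 mm across, top 106 mm above the desk) at x = -42 mm. Neither can be pulled out.
- shoulder: blue shoulder ring of the open glue stick, 35 mm across, fixed to the dock; its flat top, 60 mm above the desk, is what the cap's mouth must rest on, a hard stop. Origin at the centre of its top, z up. The white neck above it is 23 mm across, tapers from 22 mm up and ends with the glue at 34 mm above the shoulder.
- seat (a point): the centre of the top of the blue shoulder (same point and axes as the shoulder): where the centre of the cap's mouth must be in the end
- stapler: green stapler, 38 x 140 x 39 mm, loose bystander on the right; origin at the centre of its underside
- eraser: teal and white eraser, 22 x 56 x 12 mm, loose bystander near the front edge; origin at the centre of its underside
- bumps (a point): point on the neck's axis 9.5 mm above the shoulder, level with four sprung blue snap bumps (30 mm across together). The cap's lip meets them when its mouth is about 14 mm above the shoulder, needs about 6 to 10 N to ride over them, then the force drops and they draw it down; the lip has cleared them when the mouth is 1 mm above the shoulder.
- monitor_corner (a point): lower right corner of the big monitor's screen, fixed. The screen (30 mm thick) spans heights 0.12 to 0.53 m and runs from here 0.65 m back and to the left, to about [0.90, 0.26]; keep the arm and wrist on the robot's side of it, also on the way in from the right: come in low over [0.34, -0.12] or so.
Not all that is in view belongs to the job. Several things look just like the cap: the one meant starts farthest to the robot's right.

How it is judged:
By the outcome, as a careful person would: the job done as asked, in the order asked, and still so for the second after the job is handed in, while the arm keeps its last pose, push and grip.
It also fails if it takes over 45 s, if anything falls off the work surface, if the arm or the gripper's body presses on something with over 40 N, if the wrist force passes 120 N, or if a joint passes its speed limit or range.

## Robot

A 7-joint arm with a two-finger parallel gripper is mounted at the origin on a cart in front of the work surface, level with it; the furniture and walls round the work are solid. World frame = base frame: x ahead of the robot, y to its left, z up, the work surface at z = 0. Lengths are in m, angles in rad, forces in N, time in s.
With the tool pointing down it reaches from about 0.4 to 0.875 m from the base axis. Payload 19.3 kg.
Tool frame: the origin (TCP) lies at the very end of the fingers, on their centre line; the grasp point (between the pads) lies 19 mm behind it; z points along the fingers, y is the line along which they close (so a half turn about z gives the same grasp; the last joint's range is limited). The gripper opens to 85 mm and grips with 20 to 120 N. Pads are 22 mm wide; open, the fingers measure 114 mm over their backs; the gripper's body (76 mm by 85 mm) begins 54 mm behind the grasp point. The pads swing forward as they close: fully open they stand 13 mm farther back than shut.
Start: joints at [-1.358, 0.521, -0.036, 1.599, 0.021, 1.021, -0.113], TCP at [0.174, 0.6, 0.231] pointing down, gripper open.
Joint ranges: [-2.91, 2.91], [-0.3, 2.13], [-1.5, 1.42], [0.17, 2.43], [-1.26, 4.41], [0.16, 1.93], [-2.52, 2.52]. Speed limits (rad/s): [1.89, 1.89, 2.39, 2.39, 3.01, 3.01, 3.01].

## Interface

Orientations are given as [roll, pitch, yaw] about the fixed x, y, z axes, in that order (R = Rz(yaw) Ry(pitch) Rx(roll)).
In Python, from workcell import bot gives the robot as it stands.
- The arm moves only by the shell command python3 -m crank 'ROWS' [FORCE]. ROWS is a JSON object of lists of equal length, an entry for each row: "travel": the shift along the world's x, y, z in cm, a list of three; "turn": the turn, a rotation vector about the world's x, y, z in degrees, a list of three; "gripper": the closure, from 0 (fully open) to 1 (shut). A call has exactly 5 rows; each row is the pose to reach, as a shift and turn from the pose commanded when the call began; what a row does not reach only later rows make up. A row lasts 1/10 s, in which the tool goes at most 50 mm and 8.59 degrees, less where a joint would pass 70% of its speed; a pose out of reach is approached as far as the arm can. A call with a gripper value outside its range is refused whole. The fingers move at their own pace and stop on an object; FORCE is the grip in N (left out, the last holds). Time passes only in rows, so rows that repeat a pose let the fingers close, or fill a call up. It gives the time, the measured TCP pose, the force, the opening and the grip force at its end, in the units of the state.
- bot.observe(): the state, without advancing time (a new reading comes with each control period).
- bot.grab_frame(name): name is "scene" or "top"; returns a dict with "pixels" (420x560x3 uint8, red, green, blue), "fx", "fy", "cx", "cy" (pixels), "extrinsics" (4x4, takes a point from world to camera coordinates). Camera axes: x right, y down, z forward; pixel columns grow to the right and rows downward; lengths in m; the calibration is good to about 2 mm. A picture is of the moment at which its call begins. There is no depth.
- bot.job_done(): hands the job in; it is judged then, once.
The state is a dict: "clock": time; "qpos": joint angles; "qd": joint speeds; "joint_efforts": joint torques, N m; "position": TCP position; "tool_rot": TCP orientation; "force": force on the tool from outside, world axes, zero at the start; "moment": the same for the moment, N m; "grip_width": finger opening in m; "finger_force": force on a finger pad.
Only numpy, scipy, OpenCV 4.12 (cv2) and the standard library are available. Lean on these libraries where they do the work, as an engineer would, in place of code of your own. Each camera call takes 0.05 s, during which the arm holds its last target. There are 200 camera calls.

## Working session

There is one attempt and no reset: what is moved stays moved. The work goes in short steps, Python scripts to look and compute and a shell command to move; the robot and the scene stay as the last step left them, time stands still between calls to the robot, and variables do not carry over. Pictures are saved under pics/ and viewed, at most 10 in all, crops included, and the job is handed in when it is done.

```bash
mkdir -p pics; ls
python3 - <<'E'
from workcell import bot
import cv2,numpy as np,json
for n in("scene","top"):
    f=bot.grab_frame(n); cv2.imwrite(f"pics/{n}0.png",f["pixels"][:,:,::-1])
    np.savez(f"{n}0.npz",**f)
    print(n,f["fx"],f["cx"],f["cy"],np.round(f["extrinsics"],4).tolist())
s=bot.observe();print(s["clock"],s["position"],s["tool_rot"],s["force"],s["grip_width"])
E
```

```text
pics
scene 520.4216552100324 274.27845872707167 207.80167369991742 [[0.8556, -0.5176, -0.0094, -0.4191], [-0.3711, -0.6006, -0.7082, 0.213], [0.3609, 0.6094, -0.706, 1.2128], [0.0, 0.0, 0.0, 1.0]]
top 484.1713738346517 276.9227011999911 210.28640782690607 [[-0.0097, -0.9998, -0.0176, -0.0246], [-0.9928, 0.0117, -0.1194, 0.488], [0.1196, 0.0163, -0.9927, 1.1527], [0.0, 0.0, 0.0, 1.0]]
0.1 [0.17435236 0.59991568 0.2308274 ] [-3.14068606e+00  4.92968028e-05  2.85878820e+00] [ 0.65066879 -0.24568118 -0.1045254 ] 0.08562059367249214
```

View pics/scene0.png

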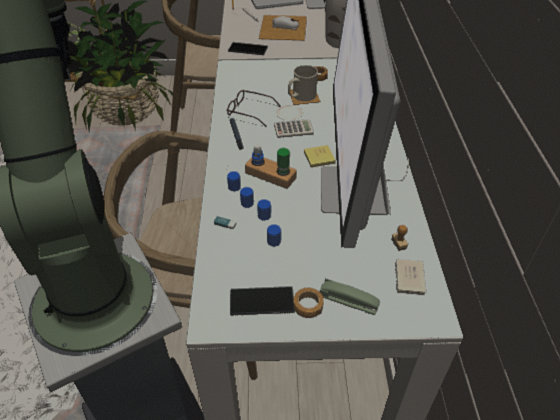

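View pics/top0.png

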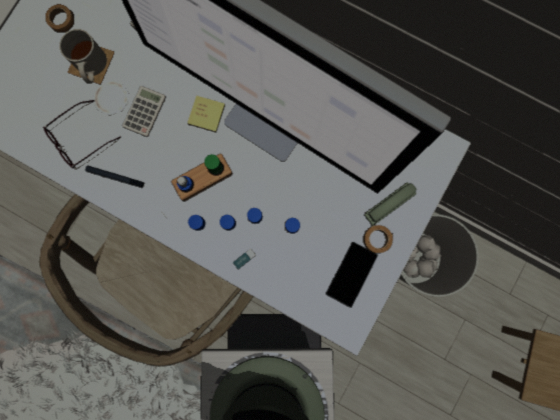

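Cap look-alikes: four blue caps, at top-view pixels (196,222), (227,222), (255,215) and (292,226), plus the blue shoulder at (184,183). Image right is the robot's right (−y), so the cap meant is (292,226), which is (274,235) in the scene view. Next I measure and check it in a crop.

```bash
cat > h.py <<'E'
import numpy as np,cv2
def ray(f,u,v):
    E=f["extrinsics"];R,t=E[:3,:3],E[:3,3]
    d=R.T@np.array([(u-f["cx"])/f["fx"],(v-f["cy"])/f["fy"],1.]);return -R.T@t,d
def onz(f,u,v,z):
    c,d=ray(f,u,v);return c+d*(z-c[2])/d[2]
def tri(fa,pa,fb,pb):
    c1,d1=ray(fa,*pa);c2,d2=ray(fb,*pb)
    s=np.linalg.lstsq(np.c_[d1,-d2],c2-c1,rcond=None)[0]
    a,b=c1+d1*s[0],c2+d2*s[1];return (a+b)/2,np.linalg.norm(a-b)
def proj(f,p):
    q=f["extrinsics"]@np.r_[p,1];return np.array([f["fx"]*q[0]/q[2]+f["cx"],f["fy"]*q[1]/q[2]+f["cy"]])
def blobs(f,lo,hi,mn=15):
    m=cv2.inRange(cv2.cvtColor(f["pixels"],cv2.COLOR_RGB2HSV),lo,hi)
    n,l,s,c=cv2.connectedComponentsWithStats(m)
    return [(c[i].round(2),s[i].tolist()) for i in range(1,n) if s[i][4]>=mn]
E
python3 - <<'E'
from h import *
F={n:dict(np.load(n+"0.npz")) for n in("scene","top")}
for n in F:
    print(n,"blue");[print("  ",*b) for b in blobs(F[n],(105,120,40),(130,255,255))]
    print(n,"green");[print("  ",*b) for b in blobs(F[n],(50,120,20),(80,255,255))]
    print(n,"wood");[print("  ",*b) for b in blobs(F[n],(5,100,60),(20,255,255),100)]
a=F["top"]["pixels"][145:245,165:315];b=F["scene"]["pixels"][140:250,210:310]
a=cv2.resize(a,None,fx=4,fy=4,interpolation=cv2.INTER_CUBIC);b=cv2.resize(b,None,fx=1.8*2,fy=3.6,interpolation=cv2.INTER_CUBIC)
cv2.imwrite("pics/cropt.png",a[:,:,::-1]);cv2.imwrite("pics/crops.png",cv2.resize(b,(700,600))[:,:,::-1] if 0 else b[:,:,::-1])
E
```

```text
scene blue
   [256.8  156.77] [252, 152, 11, 8, 35]
   [233.   179.16] [228, 172, 11, 18, 134]
   [246.23 192.41] [240, 188, 13, 11, 105]
   [246.47 203.47] [242, 199, 10, 8, 32]
   [263.57 204.86] [258, 200, 12, 12, 112]
   [263.22 217.11] [259, 214, 11, 6, 18]
   [273.44 230.29] [267, 225, 14, 12, 129]
   [273.   243.47] [268, 242, 11, 4, 15]
scene green
   [134.68   4.65] [128, 1, 15, 10, 34]
   [102.4   9.9] [98, 4, 12, 13, 50]
   [85.51  9.43] [78, 7, 14, 7, 35]
   [105.76  20.85] [100, 13, 12, 17, 67]
   [137.59  24.17] [128, 13, 23, 23, 160]
   [116.59  36.73] [113, 30, 9, 16, 41]
   [89.15 40.8 ] [86, 35, 9, 15, 40]
   [81.64 46.69] [77, 36, 11, 21, 78]
   [104.47  54.44] [94, 39, 22, 32, 202]
   [95.87 51.  ] [93, 47, 6, 7, 15]
   [135.98  57.54] [132, 53, 12, 12, 41]
   [124.88  61.33] [122, 58, 8, 9, 24]
   [283.01 152.25] [278, 149, 11, 8, 71]
scene wood
   [282.17  29.27] [259, 15, 47, 25, 760]
   [304.62 100.54] [291, 95, 29, 10, 111]
   [269.9  170.52] [246, 158, 50, 29, 521]
   [307.61 302.38] [293, 288, 30, 29, 400]
top blue
   [186.12 184.27] [178, 177, 14, 13, 81]
   [254.4  214.95] [248, 208, 14, 15, 169]
   [195.52 221.67] [188, 215, 16, 15, 167]
   [227.1  221.75] [220, 215, 15, 15, 173]
   [292.1  224.83] [285, 218, 15, 15, 172]
top green
   [212.47 162.56] [205, 155, 17, 17, 190]
top wood
   [58.31 16.46] [46, 5, 25, 24, 228]
   [103.66  66.05] [94, 48, 20, 36, 208]
   [201.7  178.01] [172, 154, 59, 46, 776]
   [378.03 238.72] [365, 226, 27, 27, 302]
   [543.68 371.67] [522, 330, 38, 80, 2208]
```

View pics/cropt.png

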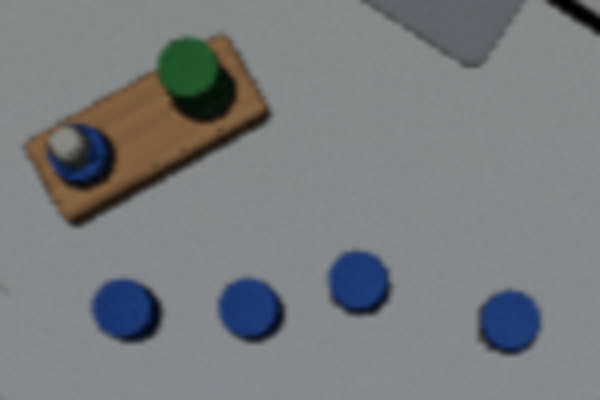

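View pics/crops.png

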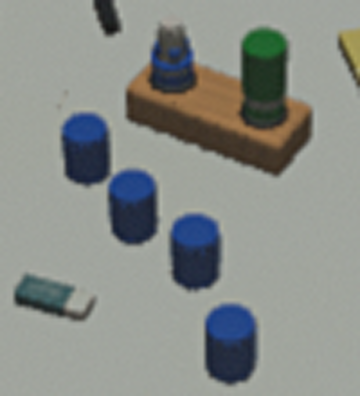

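The top crop shows the chosen cap at crop (510,321), i.e. px (292.1,224.8). It also shows the open stick's shoulder disc at crop ~(81,154) with the neck tip at ~(68,146), and the green cap at (188,66). The scene crop confirms the lone cap nearest the robot's right, standing mouth down. Now I compute positions and cross-check them.

Run:
```python
from h import *
np.set_printoptions(precision=4,suppress=True)
F={n:dict(np.load(n+"0.npz")) for n in("scene","top")};T,S=F["top"],F["scene"]
print("cap top",onz(T,292.1,224.8,.046),"scene",onz(S,273.4,230.3,.046),tri(T,(292.1,224.8),S,(273.4,230.3)))
print("other cap tops",[onz(T,*p,.046) for p in((254.4,214.9),(227.1,221.7),(195.5,221.7))])
g=onz(T,212.47,162.56,.106);print("green top",g,onz(S,283,152.25,.106),tri(T,(212.47,162.56),S,(283,152.25)))
c=lambda x,y:((x+.5)/4-.5+165,(y+.5)/4-.5+145)
s1=onz(T,*c(81,154),.060);s2=onz(T,*c(68,146),.094)
print("shoulder",s1,"neck",s2)
# dock top quadrilateral
m=cv2.inRange(cv2.cvtColor(T["pixels"],cv2.COLOR_RGB2HSV),(5,80,40),(20,255,255))
n,l,st,cc=cv2.connectedComponentsWithStats(m)
i=[i for i in range(1,n) if abs(cc[i]-[201.7,178]).max()<4][0]
pts=np.argwhere(l==i)[:,::-1]
W=np.array([onz(T,*p,.035)[:2] for p in pts])
r=cv2.minAreaRect((W*1000).astype(np.float32));print("dock rect",r)
# blue shoulder bounding circle
m=cv2.inRange(cv2.cvtColor(T["pixels"],cv2.COLOR_RGB2HSV),(100,100,30),(130,255,255));m[:, :170]=0;m[200:]=0;m[:,200:]=0
print("circ",cv2.minEnclosingCircle(np.argwhere(m>0)[:,::-1].astype(np.float32)))
d=s1-g;print("sep green-shoulder",np.linalg.norm(d[:2]),"yaw",np.degrees(np.arctan2(d[1],d[0])))
print("monitor?",[proj(T,p) for p in([.9,.26,.12],)])
```

```text
cap top [ 0.4502 -0.0661  0.046 ] scene [ 0.4461 -0.0689  0.046 ] (array([ 0.4495, -0.0657,  0.0414]), np.float64(0.0025569076360240895))
other cap tops [array([0.4751, 0.0242, 0.046 ]), array([0.4595, 0.0899, 0.046 ]), array([0.4603, 0.1661, 0.046 ])]
green top [0.5914 0.117  0.106 ] [0.5901 0.1178 0.106 ] (array([0.5907, 0.1172, 0.1063]), np.float64(0.0015042131009683976))
shoulder [0.5523 0.19   0.06  ] neck [0.551  0.1906 0.094 ]
dock rect ((571.9351806640625, 154.77444458007812), (59.85845184326172, 140.38482666015625), 28.982784271240234)
circ ((184.8125, 183.09375), 7.140229225158691)
sep green-shoulder 0.08288973955204836 yaw 118.18092653270993
monitor? [array([152.0807,  34.1314])]
```

Measurements agree: the green-to-shoulder spacing is 83 mm against 84 nominal, and the dock rectangle is 60×140 mm centred as expected. Targets are the cap at (0.4495,−0.0665) and the seat at (0.5517,0.1903). Moving now.

```bash
python3 -m crank '{"travel":[[4,-3,0],[8,-6,0],[12,-9,0],[16,-12,0],[20,-15,0]],"turn":[[0,0,0],[0,0,0],[0,0,0],[0,0,0],[0,0,0]],"gripper":[0,0,0,0,0]}' 40
python3 -m crank '{"travel":[[0.5,-4.5,0],[1,-9,0],[1.5,-13.5,0],[2,-18,0],[2.5,-22,0]],"turn":[[0,0,0],[0,0,0],[0,0,0],[0,0,0],[0,0,0]],"gripper":[0,0,0,0,0]}'
```

```text
clock: 0.6
position: [0.3757, 0.4486, 0.2312]
tool_rot: [-3.141, -0.0, 2.859]
force: [0.5, 1.1, 1.0]
grip_width: 0.0855
finger_force: 0.0
clock: 1.1
position: [0.3992, 0.2279, 0.2312]
tool_rot: [-3.141, -0.0, 2.858]
force: [1.2, 0.6, -0.4]
grip_width: 0.0854
finger_force: 0.0
```

```bash
python3 -m crank '{"travel":[[0.8,-4.8,0],[1.6,-9.6,0],[2.4,-14.4,-1],[3.3,-19.2,-2],[4,-23.5,-3]],"turn":[[0,0,0],[0,0,0],[0,0,0],[0,0,0],[0,0,0]],"gripper":[0,0,0,0,0]}'
python3 -m crank '{"travel":[[0.5,-3,-2],[1,-5.9,-4],[1,-5.9,-7],[1,-5.9,-9],[1,-5.9,-10]],"turn":[[0,0,0],[0,0,0],[0,0,0],[0,0,0],[0,0,0]],"gripper":[0,0,0,0,0]}'
python3 - <<'E'
from h import *
from workcell import bot
f=bot.grab_frame("scene");t=bot.grab_frame("top")
im=np.hstack([cv2.resize(x["pixels"][a:a+140,b:b+130],None,fx=3,fy=3) for x,a,b in((f,140,210),(t,150,230))])
cv2.imwrite("pics/over.png",im[:,:,::-1])
E
```

```text
clock: 1.6
position: [0.4394, -0.0071, 0.2011]
tool_rot: [-3.142, 0.0, 2.858]
force: [0.8, 1.1, 0.6]
grip_width: 0.0858
finger_force: 0.0
clock: 2.1
position: [0.4486, -0.064, 0.0997]
tool_rot: [-3.141, -0.002, 2.858]
force: [-0.1, -0.9, 0.9]
grip_width: 0.0853
finger_force: 0.0
```

View pics/over.png

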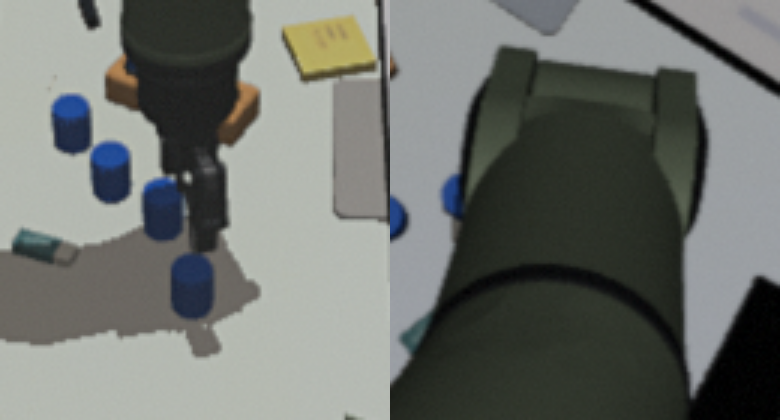

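The arm hovers straight over the intended cap (scene crop at (192,285)), with the fingers either side and clear of the neighbour. Descend and grip.

```bash
python3 -m crank '{"travel":[[0,0,-3],[0,0,-6],[0,0,-8],[0,0,-9],[0,0,-9]],"turn":[[0,0,0],[0,0,0],[0,0,0],[0,0,0],[0,0,0]],"gripper":[0,0,0,0,0]}'
python3 -m crank '{"travel":[[0,0,0],[0,0,0],[0,0,0],[0,0,0],[0,0,0]],"turn":[[0,0,0],[0,0,0],[0,0,0],[0,0,0],[0,0,0]],"gripper":[0.3,0.5,0.7,0.8,0.9]}' 50
python3 -m crank '{"travel":[[0,0,0],[0,0,0],[0,0,0],[0,0,0],[0,0,0]],"turn":[[0,0,0],[0,0,0],[0,0,0],[0,0,0],[0,0,0]],"gripper":[1,1,1,1,1]}' 60
```

```text
clock: 2.7
position: [0.4494, -0.0638, 0.0112]
tool_rot: [-3.141, -0.001, 2.859]
force: [0.6, -0.1, 0.1]
grip_width: 0.0855
finger_force: 0.0
clock: 3.2
position: [0.4499, -0.0638, 0.0122]
tool_rot: [3.141, 0.001, 2.859]
force: [-3.0, 1.5, 19.4]
grip_width: 0.0355
finger_force: 47.8
clock: 3.7
position: [0.4499, -0.0638, 0.0123]
tool_rot: [3.141, 0.001, 2.859]
force: [-2.2, 1.2, 20.3]
grip_width: 0.0351
finger_force: 57.6
```

```bash
python3 -m crank '{"travel":[[0,0,2],[0,0,5],[0,0,8],[0,0,11],[0,0,14]],"turn":[[0,0,0],[0,0,0],[0,0,0],[0,0,0],[0,0,0]],"gripper":[1,1,1,1,1]}'
python3 -m crank '{"travel":[[0.8,2,0],[2.4,6,0],[4,10,0],[5.6,14,0],[7.2,18,0]],"turn":[[0,0,0],[0,0,0],[0,0,0],[0,0,0],[0,0,0]],"gripper":[1,1,1,1,1]}'
python3 - <<'E'
from h import *
from workcell import bot
o=bot.observe();print(o["position"],o["force"],o["grip_width"])
f=bot.grab_frame("scene");t=bot.grab_frame("top")
np.savez("s1.npz",**f,pos=o["position"])
im=np.hstack([cv2.resize(x["pixels"][a:a+140,b:b+130],None,fx=3,fy=3) for x,a,b in((f,80,200),(t,120,140))])
cv2.imwrite("pics/held.png",im[:,:,::-1])
[print(*b) for b in blobs(f,(105,120,20),(130,255,255))]
E
```

```text
clock: 4.2
position: [0.4492, -0.0638, 0.1529]
tool_rot: [3.141, 0.0, 2.859]
force: [-0.4, -0.4, -0.6]
grip_width: 0.0352
finger_force: 59.8
clock: 4.7
position: [0.5218, 0.1179, 0.1518]
tool_rot: [3.141, 0.0, 2.859]
force: [0.6, -1.4, -0.2]
grip_width: 0.0348
finger_force: 59.8
[0.52181041 0.11790658 0.15178725] [ 0.59201977 -1.4205304  -0.17040839] 0.03484929889138466
[256.76 148.59] [253, 134, 11, 25, 70]
[233.25 179.77] [228, 172, 12, 18, 142]
[246.55 196.42] [241, 188, 12, 19, 182]
[263.52 204.77] [258, 199, 12, 13, 118]
[263.9 216.1] [259, 213, 10, 7, 29]
```

View pics/held.png

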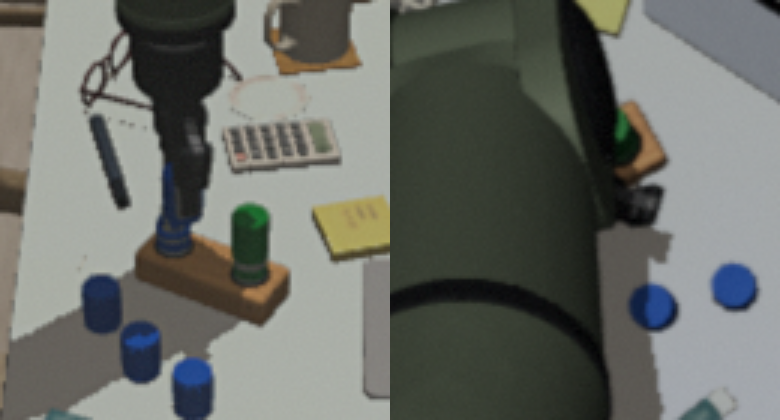

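The cap is held over the dock but the near finger hides it. I'll turn the wrist 75° so the fingers stand left and right in the scene view, while moving over the neck.

```bash
python3 -m crank '{"travel":[[0.6,1.4,0],[1.2,2.8,0],[1.8,4.2,0],[2.4,5.6,0],[2.9,7.1,0]],"turn":[[0,0,8],[0,0,16],[0,0,24],[0,0,32],[0,0,40]],"gripper":[1,1,1,1,1]}'
python3 -m crank '{"travel":[[0,0,0],[0,0,0],[0,0,0],[0,0,0],[0,0,0]],"turn":[[0,0,8],[0,0,16],[0,0,24],[0,0,32],[0,0,36]],"gripper":[1,1,1,1,1]}'
python3 -m crank '{"travel":[[0,0,0],[0,0,0],[0,0,0],[0,0,0],[0,0,0]],"turn":[[0,0,0],[0,0,0],[0,0,0],[0,0,0],[0,0,0]],"gripper":[1,1,1,1,1]}'
python3 - <<'E'
from h import *
from workcell import bot
f=bot.grab_frame("scene");o=bot.observe();print(o["position"],o["force"],o["qpos"])
np.savez("s2.npz",**f,pos=o["position"])
im=cv2.resize(f["pixels"][85:185,205:305],None,fx=6,fy=6,interpolation=cv2.INTER_CUBIC)
cv2.imwrite("pics/held2.png",im[:,:,::-1])
[print(*b) for b in blobs(f,(105,120,20),(130,255,255))]
p=o["position"]
print("expect mouth",proj(f,[p[0],p[1],p[2]-.012]),"captop",proj(f,[p[0],p[1],p[2]+.034]),"seat",proj(f,[.5517,.1903,.06]),"necktop",proj(f,[.5517,.1903,.094]))
E
```

```text
clock: 5.3
position: [0.5507, 0.1872, 0.1517]
tool_rot: [-3.141, 0.0, -2.721]
force: [0.4, 0.9, -0.0]
grip_width: 0.035
finger_force: 59.9
clock: 5.8
position: [0.5504, 0.1867, 0.1516]
tool_rot: [-3.141, -0.0, -2.093]
force: [-0.0, 0.5, -0.8]
grip_width: 0.0351
finger_force: 59.9
clock: 6.3
position: [0.5504, 0.1872, 0.1513]
tool_rot: [-3.141, -0.0, -2.098]
force: [-0.4, 0.8, -0.3]
grip_width: 0.0353
finger_force: 59.9
[0.55039212 0.18723259 0.15129322] [-0.20028663 -0.01729689 -0.57262805] [-0.30309452  0.55261744 -0.17852107  1.78513195  0.12856664  0.81511524
  2.07014675]
[256.46 126.54] [250, 118, 13, 19, 200]
[256.67 156.67] [252, 153, 11, 7, 24]
[233.21 179.6 ] [228, 172, 12, 19, 148]
[246.34 195.86] [240, 187, 13, 20, 190]
[263.6  205.16] [258, 200, 12, 15, 117]
[263.11 216.25] [259, 211, 11, 9, 28]
expect mouth [257.35307142 133.99109792] captop [256.79728107 120.11707478] seat [258.11505234 155.74584448] necktop [257.73553824 146.31704588]
```

View pics/held2.png

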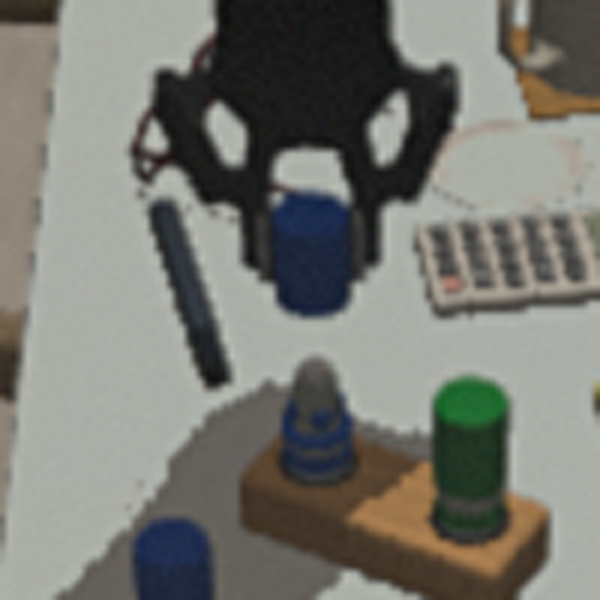

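The cap is held upright (column ≈256.7) above the open neck (column ≈257.4). Predicted and seen columns share the same ~0.4 px bias, so the only offset left is about 2.5 mm in y. I'll correct that, lower the mouth to just over the tapered tip, and check force.

```bash
python3 -m crank '{"travel":[[0.05,0.25,0],[0.05,0.25,-1],[0.05,0.25,-2.5],[0.05,0.25,-4],[0.05,0.25,-4.2]],"turn":[[0,0,0],[0,0,0],[0,0,0],[0,0,0],[0,0,0]],"gripper":[1,1,1,1,1]}' 80
python3 -m crank '{"travel":[[0,0,-0.3],[0,0,-0.6],[0,0,-0.9],[0,0,-1.2],[0,0,-1.2]],"turn":[[0,0,0],[0,0,0],[0,0,0],[0,0,0],[0,0,0]],"gripper":[1,1,1,1,1]}'
python3 - <<'E'
from h import *
from workcell import bot
f=bot.grab_frame("scene");o=bot.observe();print(o["position"],o["force"],o["moment"])
im=cv2.resize(f["pixels"][95:175,215:295],None,fx=7,fy=7,interpolation=cv2.INTER_CUBIC)
cv2.imwrite("pics/low.png",im[:,:,::-1])
E
```

```text
clock: 6.85
position: [0.5499, 0.1893, 0.107]
tool_rot: [3.14, -0.002, -2.098]
force: [-1.0, -0.1, 0.4]
grip_width: 0.0346
finger_force: 79.7
clock: 7.35
position: [0.551, 0.1899, 0.0972]
tool_rot: [-3.142, 0.001, -2.098]
force: [0.8, 1.2, -1.2]
grip_width: 0.0347
finger_force: 79.8
[0.5510402  0.18991168 0.09736318] [ 1.52960915  1.93069992 -0.65794277] [ 0.2732244  -0.10384047  0.05402973]
```

View pics/low.png

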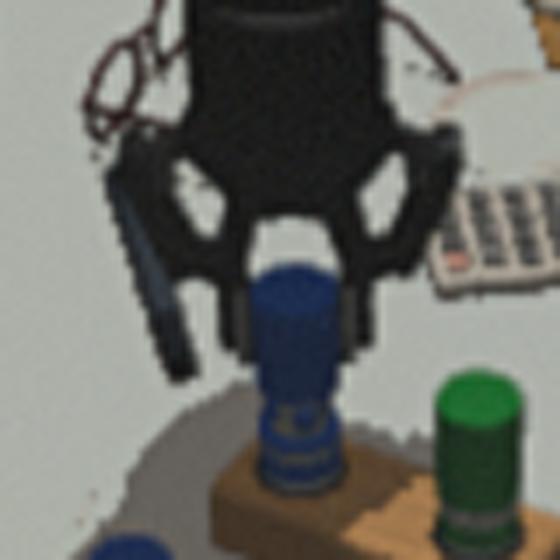

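The neck tip is inside the cap mouth with no significant force. The cap's mouth centre (crop ~297,395) is about 0.5 px left of the shoulder's (~302,450), so I'll nudge ~0.7 mm toward camera right and go down to the bumps.

```bash
python3 -m crank '{"travel":[[0.06,-0.03,0],[0.06,-0.03,-0.2],[0.06,-0.03,-0.4],[0.06,-0.03,-0.6],[0.06,-0.03,-0.8]],"turn":[[0,0,0],[0,0,0],[0,0,0],[0,0,0],[0,0,0]],"gripper":[1,1,1,1,1]}' 100
python3 - <<'E'
from h import *
from workcell import bot
f=bot.grab_frame("scene");o=bot.observe();print(o["position"],o["force"],o["moment"])
hsv=cv2.cvtColor(f["pixels"],cv2.COLOR_RGB2HSV);m=cv2.inRange(hsv,(100,90,20),(130,255,255))
for v in range(128,168):
    c=np.flatnonzero(m[v,245:272])+245
    if len(c):print(v,c.min(),c.max(),end="; ")
E
```

```text
clock: 7.9
position: [0.5521, 0.1907, 0.0897]
tool_rot: [-3.141, 0.002, -2.097]
force: [0.7, 6.8, 3.4]
grip_width: 0.0346
finger_force: 99.9
[0.55198869 0.19063645 0.08936725] [ 2.85223403  8.07455743 -0.71771686] [ 1.77472923 -0.60918652 -0.0031567 ]
135 255 260; 136 253 261; 137 251 263; 138 251 263; 139 251 263; 140 251 263; 141 251 263; 142 252 263; 143 252 263; 144 251 263; 145 252 263; 146 252 263; 147 252 263; 148 252 263; 149 252 262; 150 252 262; 151 252 262; 152 253 261; 153 253 262; 154 252 262; 155 252 262; 156 252 262; 157 252 262; 158 253 262; 159 255 259; 160 253 262; 161 253 262; 162 253 261; 163 255 259;
```

Columns now agree (257.2 for both). A lateral force of +8 N, mostly along y, says the neck is pushing the cap away from the robot, so I'll follow it.

```bash
python3 -m crank '{"travel":[[0.03,0.07,0],[0.06,0.15,0],[0.06,0.15,0],[0.06,0.15,0],[0.06,0.15,0]],"turn":[[0,0,0],[0,0,0],[0,0,0],[0,0,0],[0,0,0]],"gripper":[1,1,1,1,1]}' 
python3 -c "
from workcell import bot
o=bot.observe();print(o['position'],o['force'],o['moment'])"
```

```text
clock: 8.45
position: [0.5521, 0.1909, 0.0893]
tool_rot: [-3.142, 0.0, -2.098]
force: [1.3, 3.7, -0.9]
grip_width: 0.034
finger_force: 99.5
[0.55214622 0.19089907 0.08927705] [ 1.30318574  3.67988055 -0.88440985] [ 0.82818966 -0.20385596  0.05747231]
```

```bash
python3 -m crank '{"travel":[[0.03,0.07,0],[0.06,0.15,0],[0.06,0.15,0],[0.06,0.15,0],[0.06,0.15,0]],"turn":[[0,0,0],[0,0,0],[0,0,0],[0,0,0],[0,0,0]],"gripper":[1,1,1,1,1]}' 
python3 -m crank '{"travel":[[0,0,-0.1],[0,0,-0.2],[0,0,-0.3],[0,0,-0.4],[0,0,-0.5]],"turn":[[0,0,0],[0,0,0],[0,0,0],[0,0,0],[0,0,0]],"gripper":[1,1,1,1,1]}' 
python3 -c "
from workcell import bot
o=bot.observe();print(o['position'],o['force'],o['moment'])"
```

```text
clock: 8.95
position: [0.5527, 0.1922, 0.0892]
tool_rot: [3.142, -0.0, -2.098]
force: [-0.1, 0.1, 0.2]
grip_width: 0.0342
finger_force: 99.5
clock: 9.45
position: [0.5529, 0.1929, 0.0846]
tool_rot: [-3.142, 0.001, -2.098]
force: [-2.9, 1.5, 12.0]
grip_width: 0.0341
finger_force: 100.7
[0.5528607  0.19291921 0.08458788] [-2.86494701  1.50739195 11.99327808] [0.54762371 0.71583711 0.06373871]
```

Lateral force is nil and the lip has met the bumps at TCP z≈0.086, as expected. Press on.

```bash
python3 -m crank '{"travel":[[0,0,-0.1],[0,0,-0.2],[0,0,-0.3],[0,0,-0.4],[0,0,-0.5]],"turn":[[0,0,0],[0,0,0],[0,0,0],[0,0,0],[0,0,0]],"gripper":[1,1,1,1,1]}' 120
python3 -c "
from workcell import bot
o=bot.observe();print(o['position'],o['force'],o['moment'])"
python3 -m crank '{"travel":[[0,0,-0.1],[0,0,-0.2],[0,0,-0.3],[0,0,-0.4],[0,0,-0.4]],"turn":[[0,0,0],[0,0,0],[0,0,0],[0,0,0],[0,0,0]],"gripper":[1,1,1,1,1]}'
python3 -c "
from workcell import bot
o=bot.observe();print(o['position'],o['force'],o['moment'])"
```

```text
clock: 9.95
position: [0.5527, 0.1927, 0.0793]
tool_rot: [3.142, 0.0, -2.098]
force: [-1.1, 2.5, 2.1]
grip_width: 0.0341
finger_force: 119.2
[0.55269567 0.19271163 0.07927922] [-1.09364412  2.46825791  2.10986693] [0.65886108 0.21512959 0.05533186]
clock: 10.45
position: [0.5525, 0.1923, 0.075]
tool_rot: [3.141, -0.0, -2.098]
force: [-0.6, 4.5, -5.9]
grip_width: 0.0339
finger_force: 119.8
[0.55254532 0.19233134 0.07501666] [-0.6173997   4.45905472 -5.90040174] [ 0.9048553   0.07499691 -0.02067724]
```

The force rose to 12 N, dropped, and is now negative, so the bumps are drawing the cap down: it has clicked. Continue to the hard stop.

```bash
python3 -m crank '{"travel":[[0,0.03,-0.1],[0,0.05,-0.2],[0,0.05,-0.3],[0,0.05,-0.35],[0,0.05,-0.35]],"turn":[[0,0,0],[0,0,0],[0,0,0],[0,0,0],[0,0,0]],"gripper":[1,1,1,1,1]}'
python3 -c "
from workcell import bot
o=bot.observe();print(o['position'],o['force'],o['moment'])"
```

```text
clock: 10.95
position: [0.553, 0.1925, 0.0726]
tool_rot: [-3.141, 0.0, -2.098]
force: [-4.4, -1.7, 14.6]
grip_width: 0.0336
finger_force: 122.1
[0.55300491 0.19248841 0.07263711] [-4.35922853 -1.67931114 14.58807658] [-0.20539743  1.05131045  0.03627319]
```

```bash
python3 -m crank '{"travel":[[0,0,-0.05],[0,0,-0.1],[0,0,-0.15],[0,0,-0.15],[0,0,-0.15]],"turn":[[0,0,0],[0,0,0],[0,0,0],[0,0,0],[0,0,0]],"gripper":[1,1,1,1,1]}'
python3 - <<'E'
from h import *
from workcell import bot
f=bot.grab_frame("scene");o=bot.observe();print(o["position"],o["force"],o["moment"])
im=cv2.resize(f["pixels"][95:175,215:295],None,fx=7,fy=7,interpolation=cv2.INTER_CUBIC)
cv2.imwrite("pics/end.png",im[:,:,::-1])
E
```

```text
clock: 11.45
position: [0.5531, 0.1926, 0.0725]
tool_rot: [-3.14, 0.0, -2.099]
force: [-12.4, -4.9, 41.2]
grip_width: 0.0341
finger_force: 124.9
[0.55310628 0.19257257 0.07248247] [-12.56991696  -4.37853787  40.64994115] [-0.79757269  2.90555679  0.04010294]
```

View pics/end.png

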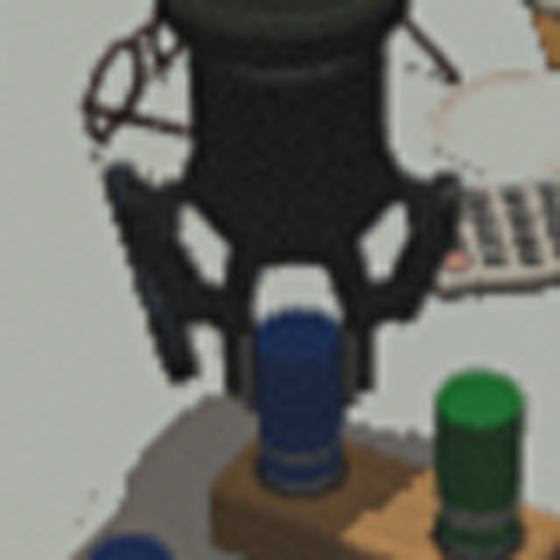

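The cap sits right down on the shoulder: its rim is at crop ~(300,455) directly on the band, with no neck visible. TCP z stayed at the stop while force climbed to 41 N. I'll ease to about 30 N and hand in.

```bash
python3 -m crank '{"travel":[[-0.02,0,0.03],[-0.04,0,0.05],[-0.04,0,0.05],[-0.04,0,0.05],[-0.04,0,0.05]],"turn":[[0,0,0],[0,0,0],[0,0,0],[0,0,0],[0,0,0]],"gripper":[1,1,1,1,1]}'
python3 - <<'E'
from workcell import bot
o=bot.observe();print(o["position"],o["force"],o["finger_force"])
if 18<o["force"][2]<40 and o["position"][2]<.0735: print(bot.job_done())
E
```

```text
clock: 12.0
position: [0.553, 0.1926, 0.0725]
tool_rot: [-3.14, 0.001, -2.099]
force: [-6.8, -3.7, 30.8]
grip_width: 0.034
finger_force: 123.5
[0.55300347 0.19255917 0.07252675] [-6.82405618 -3.66086369 30.7905812 ] 123.49906772375107
the job is handed in; nothing more can be done
None
```

The blue cap is clicked on and fully home on the blue shoulder, still gripped and pressed down with about 31 N, and I handed the job in at 12.0 s; the arm never went near the stapler or the eraser.

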